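# Square a drilled bar against the datum rail and stop

### The job

Set the aluminium bar up for marking out: push it across the bench, at one end and then the other, until its whole long side lies tight against the steel rail with both feeler pins in the rail pushed in, then slide it along the rail until its end is tight against the stop block and the stop's pin is pushed in too. Go by feel, because the rail and stop may be clamped a little off their nominal places: keep the bar flat on the bench, press gently (about 5 to 12 N is right, 30 N is too much), leave it lying tight against rail and stop, and do not disturb the things lying around.

Things in the scene. Friction and masses are not known exactly. Their poses are not given: they have to be found in the camera images.
- bar: Loose flat aluminium bar with four small dark holes in its top, 25 mm wide (its x) x 220 mm long (its y) x 20 mm high, 0.2 to 0.42 kg; sliding it over the bench takes about 1 to 4 N; lying on the bench in front of (nearer the robot than) the rail, skewed to it. Origin: centre of its underside; x points across the bar towards the rail, y along the bar towards the stop's side, z up.
- rail: Mount of the datum rail: two dark base strips, 5 mm high, screwed to the bench; clamped fast on them is the rail, a straight steel bar 20 mm wide (x), 310 mm long (y), top 18 mm above the bench. Frame: origin on the bench under the rail's nominal middle, y along the rail towards the stop (robot's left), x square to it, away from the robot. The rail's working face looks towards -x, parallel to y.
- face_nominal (a point): Nominal middle of the rail's working face, 10 mm above the bench: (-10, 0, 10) mm in the rail mount's frame. The real face may be clamped up to 7 mm nearer to or farther from the robot along x than this point; that setting is not reported. When the bar is home, its centre is 12.5 mm in front of the real face.
- stop_nominal (a point): Nominal place of the stop pin: (-22.5, 134, 10) mm in the rail mount's frame. The stop is a steel block clamped on the rail, 16 mm thick along y, standing out 50 mm from the face towards the robot, 18 mm high (25 mm over the rail). Its side facing -y is where the bar's end goes; it may sit up to 6 mm either way along y from this point, not reported.
- pin_left (a joint): Sprung round-nosed brass feeler pin (6 mm thick, 10 mm above the bench) in the rail's working face, at y = +38 mm of the rail's frame. 0 m: free, standing 2.5 mm out of the face; 0.0025 m: pushed in flush, the bar touching the face there. Pushing it in takes under 0.1 N.
- pin_right (a joint): The same kind of pin in the rail's working face at y = -62 mm of the rail's frame; 0 free, 0.0025 m flush.
- pin_stop (a joint): The same kind of pin in the stop block's side, 12.5 mm in front of the rail's working face, 10 mm above the bench; it moves along +y of the rail's frame. 0 free, 0.0025 m flush, the bar's end touching the stop.
- reel: Bystander: small reel of solder, 60 mm across, 36 mm high, standing on the bench beyond the stop. Origin: centre of its underside.
- tape: Bystander: roll of yellow tape, 62 mm across, 19 mm high, flat on the bench beyond the rail's other end. Origin: centre of its underside.
- driver: Bystander: orange-handled screwdriver, 124 mm long, 24 mm high, lying on the bench to the left. Origin: its middle, at the underside.

How it is judged:
By the outcome, as a careful person would: the job done as asked, in the order asked, and still so for the second after the job is handed in, with the robot touching nothing.
It also fails if it takes over 72 s, if anything falls off the work surface, if the arm or the gripper's body presses on something with over 40 N, if the wrist force passes 120 N, or if a joint passes its speed limit or range.

### The arm

A 6-joint arm with a two-finger parallel gripper is mounted at the origin on a cart in front of the work surface, level with it; the furniture and walls round the work are solid. World frame = base frame: x ahead of the robot, y to its left, z up, the work surface at z = 0. Lengths are in m, angles in degrees, forces in N, time in s.
With the tool pointing down it reaches from about 0.4 to 0.825 m from the base axis. Payload 7 kg.
Tool frame: the origin (TCP) lies at the very end of the fingers, on their centre line; the grasp point (between the pads) lies behind it (r.grasp_offset is the z of the grasp point in the tool frame, in m); z points along the fingers, y is the direction in which the jaws open and shut (so a half turn about z gives the same grasp; the last joint's range is limited). The gripper opens to 88 mm and grips with 3 to 60 N. Pads are 19 mm wide; open, the fingers measure 130 mm over their backs; the gripper's body (78 mm by 193 mm) begins 47 mm behind the grasp point.
Start: joints at [-54.196, 20.546, 0.682, 0, -70.136, -16.507], TCP at [0.223, -0.637, 0.227] pointing down, gripper open.
Joint ranges: [-176.03, 176.03], [-82.01, 121.73], [-58.28, 71.71], [-173.87, 95.51], [-174.79, -0.11], [-173.66, 173.66]. Speed limits (degrees/s): [136.94, 136.94, 172.46, 180, 180, 180].

### API

Orientations are given as [roll, pitch, yaw] about the fixed x, y, z axes, in that order (R = Rz(yaw) Ry(pitch) Rx(roll)).
In Python, from plant import r gives the robot as it stands. The module is installed in compiled form; this text tells all that it offers.
- The arm moves only by the tool servo_tool, never from a script. Its argument "targets" is a list of rows, each an object of numbers: "dx", "dy", "dz": the shift along the world's x, y, z in cm; "spin": the turn about the world's z in rad; "grip": the opening in per cent of the stroke, from 0 (shut) to 100 (fully open). A call has exactly 10 rows; each row is the pose to reach, as a shift and turn from the pose commanded when the call began; what a row does not reach only later rows make up. A row lasts 1/12 s, in which the tool goes at most 41.7 mm and 7.16 degrees, less where a joint would pass 70% of its speed; a pose out of reach is approached as far as the arm can. A call with a gripper value outside its range is refused whole. The fingers move at their own pace and stop on an object; "squeeze" is the grip in N (left out, the last holds). Time passes only in rows, so rows that repeat a pose let the fingers close, or fill a call up. It gives the time, the measured TCP pose, the force and the opening at its end, in the units of the state.
- r.get_state(): the state, without advancing time (a new reading comes with each control period).
- r.capture(name): name is "scene" or "top" or "wrist"; returns the picture (480x640x3 uint8, blue, green, red); there is no depth.
- r.get_calibration(name): a dict with "K" (3x3 intrinsics, pixels), "extrinsics" (4x4, takes a point from camera to world coordinates). Camera axes: x right, y down, z forward; pixel columns grow to the right and rows downward; lengths in m; the calibration is good to about 2 mm. A picture is of the moment at which its call begins: read the wrist's pose just before it. get_calibration takes no time and is no camera call; for the wrist camera it gives the pose at the moment of the call.
- r.close_job(): hands the job in, once; it reports no verdict.
Trained networks look in the newest picture that a camera, given by its name, has taken for a name from the list of things; names that differ only in an ending like _2 or _b are one class to them, and where a whole thing is asked for, a point or a joint stands for the part that bears it (a point fixed in the world has none). Each returns a list of dicts, best first, with "p" (0 to 1); they miss things now and then, are a little off and sometimes report something else, mostly with a low value. They report only what shows in the picture. A call takes as long as a camera call.
- r.cut_out(name, camera): "mask" (480x640 bool, what is visible of it) and "extent" ([left, top, right, bottom] in pixels, round what is visible of it).
The state is a dict: "time_s": time; "joints": joint angles; "qd": joint speeds; "joint_torque": joint torques, N m; "tcp_pos": TCP position; "eef_rot": TCP orientation; "contact_force": force on the tool from outside, world axes, zero at the start; "moment": the same for the moment, N m; "gripper_width": finger opening in m.
Only numpy, scipy, OpenCV 4.12 (cv2) and the standard library are available. Lean on these libraries where they do the work, as an engineer would, in place of code of your own. Each camera call takes 0.05 s, during which the arm holds its last target. There are 200 camera calls.

## Working session

There is one attempt and no reset: what is moved stays moved. The work goes in short steps, Python scripts to look and compute and a tool call to move; the robot and the scene stay as the last step left them, time stands still between calls to the robot, and variables do not carry over. Pictures are saved under pics/ and viewed, about 8 in all and at most 12, crops included, and the job is handed in when it is done.

Besides the shell and the picture viewer there is one more tool, called after "Emit:" as name(argument=value, ...) on one line, values as JSON. servo_tool: Moves the arm, as the interface text tells. Its arguments: {"type":"object","properties":{"targets":{"type":"array"},"squeeze":{"type":"number"}},"required":["targets"]}

```bash
mkdir -p pics; cat > h.py <<'E'
import numpy as np, cv2
from plant import r
def ray(cam,uv,z,cal=None):
    c=cal or r.get_calibration(cam);K=np.array(c["K"]);T=np.array(c["extrinsics"])
    d=T[:3,:3]@np.linalg.solve(K,np.array([uv[0],uv[1],1.]));o=T[:3,3]
    return (o+d*(z-o[2])/d[2])[:3]
def proj(cam,p,cal=None):
    c=cal or r.get_calibration(cam);K=np.array(c["K"]);T=np.array(c["extrinsics"])
    q=K@(T[:3,:3].T@(np.array(p)-T[:3,3]));return q[:2]/q[2]
E
python3 - <<'E'
from h import *
np.set_printoptions(precision=4,suppress=True)
for n in("top","scene"):
    im=r.capture(n);cv2.imwrite(f"pics/{n}0.png",im)
    print(n,np.array(r.get_calibration(n)["extrinsics"])[:3,3])
    for o in("bar","rail","pin_stop","reel","tape","driver"):
        for d in r.cut_out(o,n)[:2]:
            e=d["extent"];m=d["mask"].astype(np.uint8)
            rr=cv2.minAreaRect(cv2.findNonZero(m)) if m.any() else None
            z={"bar":.02,"rail":.018}.get(o,.01)
            print(o,round(d["p"],2),e,[np.round(ray(n,p,z)[:2],4).tolist() for p in cv2.boxPoints(rr)])
s=r.get_state();print(s)
E
```

```text
top [ 0.4134 -0.1185  0.9492]
bar 0.78 [288.5, 245.0, 395.3, 263.8] [[0.4842, -0.0595], [0.493, -0.28], [0.4632, -0.2807], [0.4546, -0.0608]]
rail 0.66 [250.1, 187.8, 396.2, 238.1] [[0.6034, 0.0423], [0.6411, -0.2688], [0.5298, -0.28], [0.4933, 0.0278]]
reel 0.58 [205.7, 215.2, 234.3, 244.3] [[0.5551, 0.1201], [0.5564, 0.0542], [0.4942, 0.0519], [0.4929, 0.1174]]
tape 0.8 [433.2, 210.4, 465.9, 245.7] [[0.5649, -0.3588], [0.5662, -0.4236], [0.5055, -0.4229], [0.5043, -0.3585]]
driver 0.89 [164.2, 248.8, 222.2, 279.4] [[0.4674, 0.1996], [0.4898, 0.1897], [0.4366, 0.0771], [0.4145, 0.0872]]
scene [-0.3303 -0.6482  0.5215]
bar 0.7 [266.9, 261.3, 367.8, 302.1] [[0.4199, -0.0831], [0.4772, -0.0517], [0.4855, -0.2838], [0.4328, -0.3013]]
rail 0.7 [245.3, 237.2, 378.7, 284.0] [[0.4612, 0.0103], [0.575, 0.0842], [0.6068, -0.2618], [0.5015, -0.2978]]
reel 0.79 [227.5, 227.8, 248.1, 250.8] [[0.5693, 0.1591], [0.6013, 0.1125], [0.502, 0.0337], [0.473, 0.0763]]
tape 0.6 [416.4, 284.8, 447.8, 315.8] [[0.5512, -0.3499], [0.5893, -0.4066], [0.5021, -0.436], [0.4672, -0.3836]]
driver 0.69 [185.0, 237.4, 210.5, 260.2] [[0.4609, 0.1955], [0.5, 0.211], [0.4336, 0.0753], [0.3999, 0.0649]]
{'time_s': 0.7, 'joints': array([-54.1955,  20.5426,   0.6816,  -0.0019, -70.1368, -16.5049]), 'qd': array([-0.0394, -0.0034, -0.0345,  0.0784,  0.0069, -0.0433]), 'joint_torque': array([  0.0005, -58.2162,  29.325 ,   7.0011,   0.0126,   0.    ]), 'tcp_pos': array([ 0.223 , -0.637 ,  0.2266]), 'eef_rot': array([-179.9985,    0.0024, -160.701 ]), 'contact_force': array([ 0.4552,  0.5052, -0.1722]), 'moment': array([-0.0011,  0.0125,  0.0474]), 'gripper_width': 0.08769227855057571}
```

View pics/top0.png

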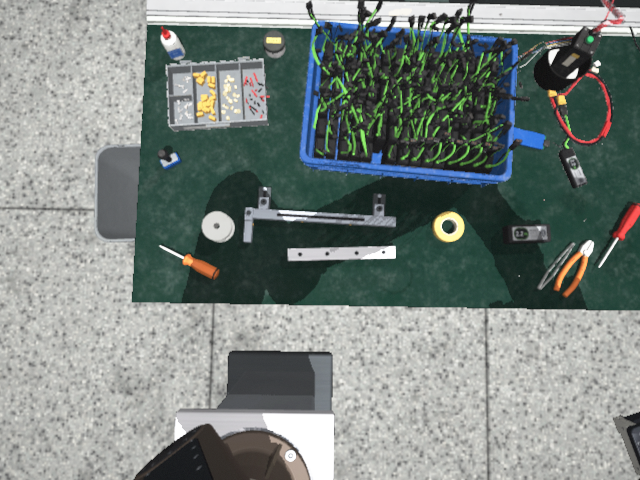

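View pics/scene0.png

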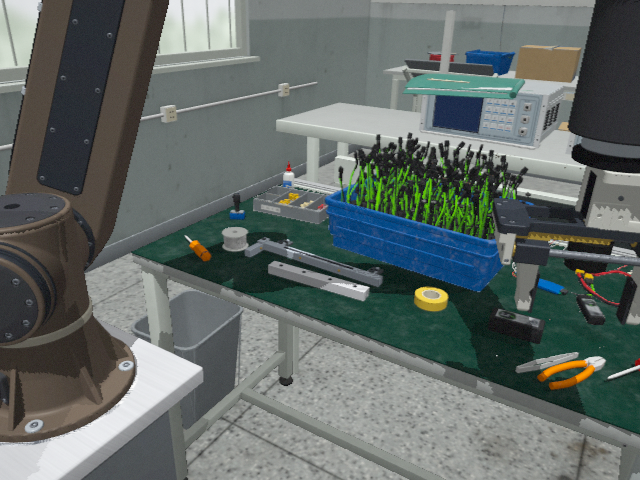

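Top: bar runs from (288,255) to (396,252); rail's face edge from about (250,219) to (396,226), stop at (248,225), reel at (218,227), driver at (190,262) and tape at (449,227). I need one closer look at the edges.

```bash
python3 - <<'E'
from h import *
im=cv2.imread("pics/top0.png");c=im[180:270,235:405]
cv2.imwrite("pics/topz.png",cv2.resize(c,None,fx=4.7,fy=4.7,interpolation=cv2.INTER_CUBIC))
E
```

```text
(no output)
```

View pics/topz.png

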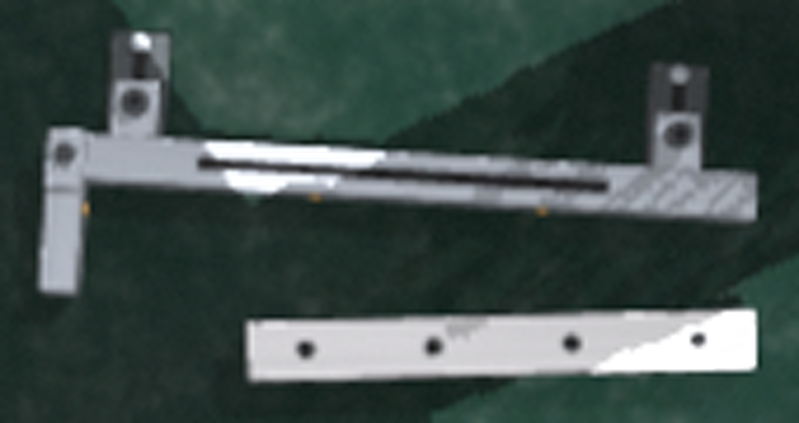

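The crop shows the rail face running from (85,185) to (755,220), with amber pins at (315,197), (542,210) and (85,208). The stop's inner side is at x≈82. Bar corners are (248,320), (757,309), (757,370) and (248,381).

```bash
python3 - <<'E'
from h import *
np.set_printoptions(precision=4,suppress=True)
f=lambda u,v,z:ray("top",(235+u/4.7-.4,180+v/4.7-.4),z)[:2]
for n,u,v,z in[("faceL",85,185,.018),("faceR",755,220,.018),("pinL",315,197,.01),("pinR",542,210,.01),("pinS",87,208,.01),("stopA",84,190,.018),("stopB",78,295,.018),("bar LF",248,320,.02),("bar RF",757,309,.02),("bar RN",757,370,.02),("bar LN",248,381,.02)]: print(n,f(u,v,z))
d=f(85,185,.018)-f(755,220,.018);print("rail yaw",np.degrees(np.arctan2(-d[0],d[1])))
d=(f(248,320,.02)-f(757,309,.02)+f(248,381,.02)-f(757,370,.02));print("bar yaw",np.degrees(np.arctan2(-d[0],d[1])))
E
```

```text
faceL [0.5416 0.014 ]
faceR [ 0.5321 -0.2788]
pinL [ 0.5394 -0.0861]
pinR [ 0.5357 -0.1861]
pinS [0.5325 0.0139]
stopA [0.5394 0.0143]
stopB [0.4934 0.0154]
bar LF [ 0.4838 -0.0587]
bar RF [ 0.4929 -0.2794]
bar RN [ 0.4664 -0.2795]
bar LN [ 0.4574 -0.0593]
rail yaw -1.8600501568025463
bar yaw 2.342429645994073
```

Emit:
servo_tool(targets=[{"dx":0.8,"dy":2,"dz":0,"spin":-0.03,"grip":0},{"dx":2,"dy":5,"dz":0,"spin":-0.08,"grip":0},{"dx":3.2,"dy":8.5,"dz":0,"spin":-0.14,"grip":0},{"dx":4.5,"dy":12,"dz":0,"spin":-0.2,"grip":0},{"dx":5.8,"dy":15.5,"dz":-1,"spin":-0.26,"grip":0},{"dx":7.1,"dy":19,"dz":-2,"spin":-0.32,"grip":0},{"dx":8.4,"dy":22.5,"dz":-3,"spin":-0.37,"grip":0},{"dx":9.7,"dy":26,"dz":-4,"spin":-0.37,"grip":0},{"dx":11,"dy":29.5,"dz":-5,"spin":-0.37,"grip":0},{"dx":12.3,"dy":33,"dz":-6,"spin":-0.37,"grip":0}], squeeze=20)

```text
time_s: 1.53
tcp_pos: [0.3464, -0.3055, 0.1665]
eef_rot: [-180.0, 0.1, 178.1]
contact_force: [1.0, -1.3, -0.8]
gripper_width: 0.0268
```

Emit:
servo_tool(targets=[{"dx":1.3,"dy":3.5,"dz":-1,"spin":0,"grip":0},{"dx":2.6,"dy":7,"dz":-2,"spin":0,"grip":0},{"dx":3.9,"dy":10.5,"dz":-3,"spin":0,"grip":0},{"dx":5.2,"dy":14,"dz":-4,"spin":0,"grip":0},{"dx":6.5,"dy":17.5,"dz":-5,"spin":0,"grip":0},{"dx":7.5,"dy":20.5,"dz":-6,"spin":0,"grip":0},{"dx":8.2,"dy":22,"dz":-6.5,"spin":0,"grip":0},{"dx":8.2,"dy":22.2,"dz":-6.7,"spin":0,"grip":0},{"dx":8.2,"dy":22.2,"dz":-6.7,"spin":0,"grip":0},{"dx":8.2,"dy":22.2,"dz":-6.7,"spin":0,"grip":0}])

```text
time_s: 2.37
tcp_pos: [0.4279, -0.0852, 0.0996]
eef_rot: [-180.0, -0.0, 178.1]
contact_force: [0.2, -0.3, 1.1]
gripper_width: 0.0006
```

Emit:
servo_tool(targets=[{"dx":0,"dy":0,"dz":-1.5,"spin":0,"grip":0},{"dx":0,"dy":0,"dz":-3.5,"spin":0,"grip":0},{"dx":0,"dy":0,"dz":-5.5,"spin":0,"grip":0},{"dx":0,"dy":0,"dz":-7,"spin":0,"grip":0},{"dx":0,"dy":0,"dz":-8.2,"spin":0,"grip":0},{"dx":0,"dy":0,"dz":-8.9,"spin":0,"grip":0},{"dx":0,"dy":0,"dz":-9.2,"spin":0,"grip":0},{"dx":0.3,"dy":0,"dz":-9.2,"spin":0,"grip":0},{"dx":0.6,"dy":0,"dz":-9.2,"spin":0,"grip":0},{"dx":0.8,"dy":0,"dz":-9.2,"spin":0,"grip":0}])

```text
time_s: 3.2
tcp_pos: [0.4373, -0.0851, 0.0084]
eef_rot: [180.0, 0.1, 178.1]
contact_force: [0.3, -0.5, 0.4]
gripper_width: 0.0004
```

```bash
python3 - <<'E'
from h import *
s=r.get_state();print(s["tcp_pos"],s["contact_force"])
a=r.capture("wrist");b=r.capture("top")[180:285,225:405];b=cv2.resize(b,None,fx=3,fy=3,interpolation=cv2.INTER_CUBIC)
a=cv2.resize(a,(378,283));o=np.zeros((600,540,3),np.uint8);o[:b.shape[0],:b.shape[1]]=b;o[316:599,:378]=a
cv2.imwrite("pics/c1.png",o)
E
```

```text
[ 0.43730021 -0.08505688  0.00839208] [ 0.29065763 -0.4804351   0.40307341]
```

View pics/c1.png

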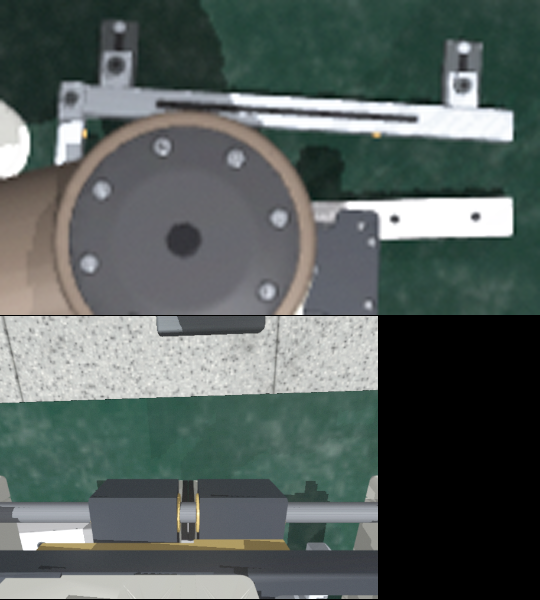

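The top view shows the tool down behind the bar's left end with everything undisturbed. The wrist view, facing back, shows only the closed fingers. Now the first push.

Emit:
servo_tool(targets=[{"dx":0.2,"dy":0,"dz":0,"spin":0,"grip":0},{"dx":0.4,"dy":0,"dz":0,"spin":0,"grip":0},{"dx":0.6,"dy":0,"dz":0,"spin":0,"grip":0},{"dx":0.8,"dy":0,"dz":0,"spin":0,"grip":0},{"dx":1.0,"dy":0,"dz":0,"spin":0,"grip":0},{"dx":1.2,"dy":0,"dz":0,"spin":0,"grip":0},{"dx":1.4,"dy":0,"dz":0,"spin":0,"grip":0},{"dx":1.6,"dy":0,"dz":0,"spin":0,"grip":0},{"dx":1.8,"dy":0,"dz":0,"spin":0,"grip":0},{"dx":2.0,"dy":0,"dz":0,"spin":0,"grip":0}])

```text
time_s: 4.13
tcp_pos: [0.4562, -0.0851, 0.0075]
eef_rot: [-180.0, -0.0, 178.1]
contact_force: [-2.1, -0.2, 0.2]
gripper_width: 0.0002
```

```bash
cat > bar.py <<'E'
from h import *
b=r.capture("top");cv2.imwrite("pics/last.png",b)
s=r.get_state();print(s["time_s"],s["tcp_pos"],s["contact_force"])
for d in r.cut_out("bar","top")[:1]:
    e=d["extent"];m=d["mask"];print(round(d["p"],2),e)
    # far edge of the visible mask by column -> line
    cols=[c for c in range(int(e[0])+2,int(e[2])-1) if m[:,c].sum()>5]
    P=np.array([ray("top",(c,np.where(m[:,c])[0].min()-.5),.02)[:2] for c in cols])
    k=np.polyfit(P[:,1],P[:,0],1);print("far edge: yaw %.2f x(-.1)=%.4f x(-.25)=%.4f n=%d"%(-np.degrees(np.arctan(k[0])),np.polyval(k,-.1),np.polyval(k,-.25),len(cols)),"yends",ray("top",(e[0],255),.02)[1],ray("top",(e[2],255),.02)[1])
E
python3 bar.py
```

```text
4.1833 [ 0.45664719 -0.085035    0.00753799] [ 0.33934541 -0.52649264  0.47278612]
0.6 [351.8, 246.1, 395.6, 263.2]
far edge: yaw -0.85 x(-.1)=0.4905 x(-.25)=0.4883 n=41 yends -0.1900417108497252 -0.2793765970392534
```

Emit:
servo_tool(targets=[{"dx":-0.5,"dy":0,"dz":0,"spin":0,"grip":0},{"dx":-1.0,"dy":-1,"dz":0,"spin":0,"grip":0},{"dx":-1.0,"dy":-3.5,"dz":0,"spin":0,"grip":0},{"dx":-1.0,"dy":-6,"dz":0,"spin":0,"grip":0},{"dx":-1.0,"dy":-8,"dz":0,"spin":0,"grip":0},{"dx":-0.8,"dy":-8.5,"dz":0,"spin":0,"grip":0},{"dx":-0.5,"dy":-8.5,"dz":0,"spin":0,"grip":0},{"dx":-0.2,"dy":-8.5,"dz":0,"spin":0,"grip":0},{"dx":0,"dy":-8.5,"dz":0,"spin":0,"grip":0},{"dx":0.2,"dy":-8.5,"dz":0,"spin":0,"grip":0}])

```text
time_s: 5.07
tcp_pos: [0.4574, -0.1695, 0.0074]
eef_rot: [-180.0, -0.1, 178.1]
contact_force: [-2.3, 0.5, 1.7]
gripper_width: 0.0004
```

Emit:
servo_tool(targets=[{"dx":0.2,"dy":0,"dz":0,"spin":0,"grip":0},{"dx":0.5,"dy":0,"dz":0,"spin":0,"grip":0},{"dx":0.8,"dy":0,"dz":0,"spin":0,"grip":0},{"dx":1.1,"dy":0,"dz":0,"spin":0,"grip":0},{"dx":1.4,"dy":0,"dz":0,"spin":0,"grip":0},{"dx":1.7,"dy":0,"dz":0,"spin":0,"grip":0},{"dx":2.0,"dy":0,"dz":0,"spin":0,"grip":0},{"dx":2.3,"dy":0,"dz":0,"spin":0,"grip":0},{"dx":2.5,"dy":0,"dz":0,"spin":0,"grip":0},{"dx":2.6,"dy":0,"dz":0,"spin":0,"grip":0}])

```text
time_s: 5.9
tcp_pos: [0.4844, -0.1701, 0.0075]
eef_rot: [-180.0, 0.0, 178.1]
contact_force: [-0.2, -0.1, 0.0]
gripper_width: 0.0004
```

```bash
python3 bar.py; python3 - <<'E'
from h import *
b=cv2.imread("pics/last.png")[180:285,225:405];cv2.imwrite("pics/c2.png",cv2.resize(b,None,fx=4.4,fy=4.4,interpolation=cv2.INTER_CUBIC))
E
```

```text
5.95 [ 0.48448823 -0.17010557  0.00754682] [ 0.06837604  0.33549907 -0.50011467]
```

View pics/c2.png

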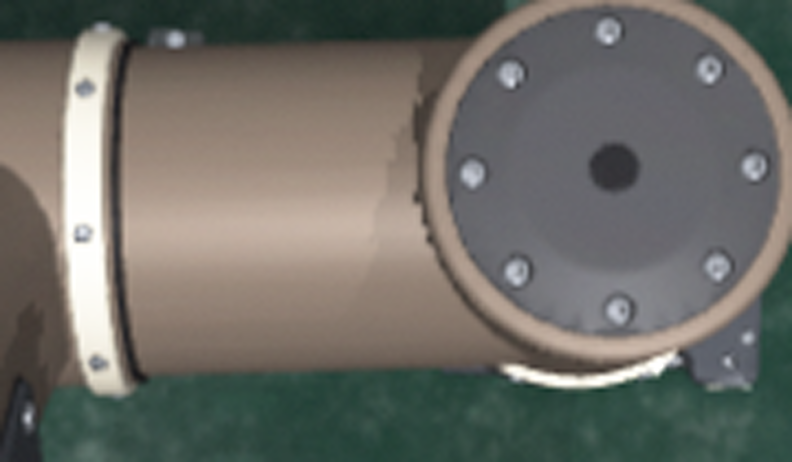

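The top camera is now blocked by the arm, so I continue by feel at the left end.

Emit:
servo_tool(targets=[{"dx":-0.5,"dy":0,"dz":0,"spin":0,"grip":0},{"dx":-0.8,"dy":1,"dz":0,"spin":0,"grip":0},{"dx":-0.8,"dy":3.5,"dz":0,"spin":0,"grip":0},{"dx":-0.8,"dy":6,"dz":0,"spin":0,"grip":0},{"dx":-0.7,"dy":8,"dz":0,"spin":0,"grip":0},{"dx":-0.4,"dy":8.3,"dz":0,"spin":0,"grip":0},{"dx":-0.1,"dy":8.3,"dz":0,"spin":0,"grip":0},{"dx":0.2,"dy":8.3,"dz":0,"spin":0,"grip":0},{"dx":0.5,"dy":8.3,"dz":0,"spin":0,"grip":0},{"dx":0.7,"dy":8.3,"dz":0,"spin":0,"grip":0}])

```text
time_s: 6.83
tcp_pos: [0.4909, -0.0877, 0.0074]
eef_rot: [-180.0, -0.0, 178.0]
contact_force: [-1.1, 0.2, 1.2]
gripper_width: 0.0005
```

Emit:
servo_tool(targets=[{"dx":0.05,"dy":0,"dz":0,"spin":0,"grip":0},{"dx":0.1,"dy":0,"dz":0,"spin":0,"grip":0},{"dx":0.15,"dy":0,"dz":0,"spin":0,"grip":0},{"dx":0.2,"dy":0,"dz":0,"spin":0,"grip":0},{"dx":0.25,"dy":0,"dz":0,"spin":0,"grip":0},{"dx":0.3,"dy":0,"dz":0,"spin":0,"grip":0},{"dx":0.35,"dy":0,"dz":0,"spin":0,"grip":0},{"dx":0.4,"dy":0,"dz":0,"spin":0,"grip":0},{"dx":0.45,"dy":0,"dz":0,"spin":0,"grip":0},{"dx":0.5,"dy":0,"dz":0,"spin":0,"grip":0}])

```text
time_s: 7.67
tcp_pos: [0.4961, -0.087, 0.0076]
eef_rot: [180.0, 0.0, 178.1]
contact_force: [-0.2, 0.9, -0.2]
gripper_width: 0.0007
```

```bash
python3 - <<'E'
from h import *
s=r.get_state();print(s["tcp_pos"],s["contact_force"])
a=r.capture("scene")[215:315,215:415];b=r.capture("top")[180:285,225:405]
o=np.zeros((600,600,3),np.uint8);o[:300]=cv2.resize(a,(600,300),interpolation=3);b=cv2.resize(b,(514,300),interpolation=3);o[300:,:514]=b
cv2.imwrite("pics/c3.png",o)
E
```

```text
[ 0.49614741 -0.08699615  0.00757948] [-0.23566477  0.9472184  -0.21982711]
```

View pics/c3.png

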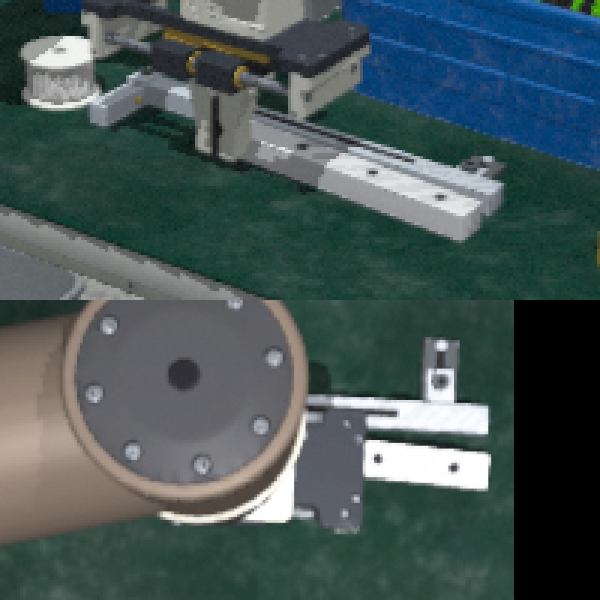

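Scene: fingers behind the bar's left part, with the right end still about 13 mm off the rail. Bystanders are untouched. Pushing on at the left.

Emit:
servo_tool(targets=[{"dx":0.05,"dy":0,"dz":0,"spin":0,"grip":0},{"dx":0.1,"dy":0,"dz":0,"spin":0,"grip":0},{"dx":0.15,"dy":0,"dz":0,"spin":0,"grip":0},{"dx":0.2,"dy":0,"dz":0,"spin":0,"grip":0},{"dx":0.25,"dy":0,"dz":0,"spin":0,"grip":0},{"dx":0.3,"dy":0,"dz":0,"spin":0,"grip":0},{"dx":0.35,"dy":0,"dz":0,"spin":0,"grip":0},{"dx":0.4,"dy":0,"dz":0,"spin":0,"grip":0},{"dx":0.4,"dy":0,"dz":0,"spin":0,"grip":0},{"dx":0.4,"dy":0,"dz":0,"spin":0,"grip":0}])

```text
time_s: 8.6
tcp_pos: [0.499, -0.0872, 0.0074]
eef_rot: [-180.0, -0.1, 178.1]
contact_force: [-4.4, 1.4, 3.9]
gripper_width: 0.0006
```

Emit:
servo_tool(targets=[{"dx":0.03,"dy":0,"dz":0,"spin":0,"grip":0},{"dx":0.06,"dy":0,"dz":0,"spin":0,"grip":0},{"dx":0.09,"dy":0,"dz":0,"spin":0,"grip":0},{"dx":0.12,"dy":0,"dz":0,"spin":0,"grip":0},{"dx":0.15,"dy":0,"dz":0,"spin":0,"grip":0},{"dx":0.15,"dy":0,"dz":0,"spin":0,"grip":0},{"dx":0.15,"dy":0,"dz":0,"spin":0,"grip":0},{"dx":0.15,"dy":0,"dz":0,"spin":0,"grip":0},{"dx":0.15,"dy":0,"dz":0,"spin":0,"grip":0},{"dx":0.15,"dy":0,"dz":0,"spin":0,"grip":0}])

```text
time_s: 9.43
tcp_pos: [0.4995, -0.0875, 0.0073]
eef_rot: [-180.0, -0.2, 178.1]
contact_force: [-7.6, 1.4, 4.5]
gripper_width: 0.0004
```

Contact with the rail at the left (about 8 N). Now the right end.

Emit:
servo_tool(targets=[{"dx":-1.0,"dy":0,"dz":0,"spin":0,"grip":0},{"dx":-2.5,"dy":0,"dz":0,"spin":0,"grip":0},{"dx":-3.5,"dy":-1.5,"dz":0,"spin":0,"grip":0},{"dx":-3.8,"dy":-4.5,"dz":0,"spin":0,"grip":0},{"dx":-3.8,"dy":-7.5,"dz":0,"spin":0,"grip":0},{"dx":-3.8,"dy":-10.5,"dz":0,"spin":0,"grip":0},{"dx":-3.8,"dy":-13.5,"dz":0,"spin":0,"grip":0},{"dx":-3.8,"dy":-15.5,"dz":0,"spin":0,"grip":0},{"dx":-3.4,"dy":-16.3,"dz":0,"spin":0,"grip":0},{"dx":-3.0,"dy":-16.3,"dz":0,"spin":0,"grip":0}])

```text
time_s: 10.27
tcp_pos: [0.4719, -0.2516, 0.0076]
eef_rot: [-180.0, 0.1, 178.0]
contact_force: [-0.4, 1.1, 0.4]
gripper_width: 0.0005
```

Emit:
servo_tool(targets=[{"dx":0.2,"dy":0,"dz":0,"spin":0,"grip":0},{"dx":0.4,"dy":0,"dz":0,"spin":0,"grip":0},{"dx":0.6,"dy":0,"dz":0,"spin":0,"grip":0},{"dx":0.8,"dy":0,"dz":0,"spin":0,"grip":0},{"dx":1.0,"dy":0,"dz":0,"spin":0,"grip":0},{"dx":1.2,"dy":0,"dz":0,"spin":0,"grip":0},{"dx":1.3,"dy":0,"dz":0,"spin":0,"grip":0},{"dx":1.4,"dy":0,"dz":0,"spin":0,"grip":0},{"dx":1.5,"dy":0,"dz":0,"spin":0,"grip":0},{"dx":1.6,"dy":0,"dz":0,"spin":0,"grip":0}])

```text
time_s: 11.1
tcp_pos: [0.4874, -0.2501, 0.0075]
eef_rot: [180.0, -0.0, 178.1]
contact_force: [-0.7, -1.6, 0.7]
gripper_width: 0.0007
```

Emit:
servo_tool(targets=[{"dx":0.05,"dy":0,"dz":0,"spin":0,"grip":0},{"dx":0.1,"dy":0,"dz":0,"spin":0,"grip":0},{"dx":0.15,"dy":0,"dz":0,"spin":0,"grip":0},{"dx":0.2,"dy":0,"dz":0,"spin":0,"grip":0},{"dx":0.25,"dy":0,"dz":0,"spin":0,"grip":0},{"dx":0.3,"dy":0,"dz":0,"spin":0,"grip":0},{"dx":0.35,"dy":0,"dz":0,"spin":0,"grip":0},{"dx":0.4,"dy":0,"dz":0,"spin":0,"grip":0},{"dx":0.45,"dy":0,"dz":0,"spin":0,"grip":0},{"dx":0.5,"dy":0,"dz":0,"spin":0,"grip":0}])

```text
time_s: 11.93
tcp_pos: [0.4926, -0.2501, 0.0076]
eef_rot: [180.0, 0.0, 178.1]
contact_force: [-1.8, -0.7, 1.1]
gripper_width: 0.0005
```

Emit:
servo_tool(targets=[{"dx":0.03,"dy":0,"dz":0,"spin":0,"grip":0},{"dx":0.06,"dy":0,"dz":0,"spin":0,"grip":0},{"dx":0.09,"dy":0,"dz":0,"spin":0,"grip":0},{"dx":0.12,"dy":0,"dz":0,"spin":0,"grip":0},{"dx":0.15,"dy":0,"dz":0,"spin":0,"grip":0},{"dx":0.18,"dy":0,"dz":0,"spin":0,"grip":0},{"dx":0.2,"dy":0,"dz":0,"spin":0,"grip":0},{"dx":0.2,"dy":0,"dz":0,"spin":0,"grip":0},{"dx":0.2,"dy":0,"dz":0,"spin":0,"grip":0},{"dx":0.2,"dy":0,"dz":0,"spin":0,"grip":0}])

```text
time_s: 12.77
tcp_pos: [0.4946, -0.25, 0.0076]
eef_rot: [180.0, 0.0, 178.1]
contact_force: [-0.5, 0.2, 0.4]
gripper_width: 0.0004
```

Emit:
servo_tool(targets=[{"dx":0.03,"dy":0,"dz":0,"spin":0,"grip":0},{"dx":0.06,"dy":0,"dz":0,"spin":0,"grip":0},{"dx":0.09,"dy":0,"dz":0,"spin":0,"grip":0},{"dx":0.12,"dy":0,"dz":0,"spin":0,"grip":0},{"dx":0.15,"dy":0,"dz":0,"spin":0,"grip":0},{"dx":0.15,"dy":0,"dz":0,"spin":0,"grip":0},{"dx":0.15,"dy":0,"dz":0,"spin":0,"grip":0},{"dx":0.15,"dy":0,"dz":0,"spin":0,"grip":0},{"dx":0.15,"dy":0,"dz":0,"spin":0,"grip":0},{"dx":0.15,"dy":0,"dz":0,"spin":0,"grip":0}])

```text
time_s: 13.6
tcp_pos: [0.4948, -0.25, 0.0074]
eef_rot: [180.0, -0.1, 178.1]
contact_force: [-5.0, -0.8, 4.1]
gripper_width: 0.0003
```

Emit:
servo_tool(targets=[{"dx":-0.5,"dy":0,"dz":0,"spin":0,"grip":0},{"dx":-1.5,"dy":0,"dz":0,"spin":0,"grip":0},{"dx":-2.0,"dy":1,"dz":0,"spin":0,"grip":0},{"dx":-2.0,"dy":4,"dz":0,"spin":0,"grip":0},{"dx":-2.0,"dy":7,"dz":0,"spin":0,"grip":0},{"dx":-2.0,"dy":9,"dz":0,"spin":0,"grip":0},{"dx":-1.6,"dy":9.3,"dz":0,"spin":0,"grip":0},{"dx":-1.3,"dy":9.3,"dz":0,"spin":0,"grip":0},{"dx":-1.0,"dy":9.3,"dz":0,"spin":0,"grip":0},{"dx":-0.8,"dy":9.3,"dz":0,"spin":0,"grip":0}])

```text
time_s: 14.43
tcp_pos: [0.4886, -0.1574, 0.0077]
eef_rot: [180.0, 0.0, 178.1]
contact_force: [0.7, -0.7, 0.2]
gripper_width: 0.0003
```

Emit:
servo_tool(targets=[{"dx":0.1,"dy":0,"dz":0,"spin":0,"grip":0},{"dx":0.2,"dy":0,"dz":0,"spin":0,"grip":0},{"dx":0.3,"dy":0,"dz":0,"spin":0,"grip":0},{"dx":0.4,"dy":0,"dz":0,"spin":0,"grip":0},{"dx":0.5,"dy":0,"dz":0,"spin":0,"grip":0},{"dx":0.6,"dy":0,"dz":0,"spin":0,"grip":0},{"dx":0.7,"dy":0,"dz":0,"spin":0,"grip":0},{"dx":0.75,"dy":0,"dz":0,"spin":0,"grip":0},{"dx":0.8,"dy":0,"dz":0,"spin":0,"grip":0},{"dx":0.85,"dy":0,"dz":0,"spin":0,"grip":0}])

```text
time_s: 15.27
tcp_pos: [0.4965, -0.157, 0.0076]
eef_rot: [180.0, -0.0, 178.1]
contact_force: [0.6, 0.2, 0.9]
gripper_width: 0.0006
```

Emit:
servo_tool(targets=[{"dx":0.03,"dy":0,"dz":0,"spin":0,"grip":0},{"dx":0.06,"dy":0,"dz":0,"spin":0,"grip":0},{"dx":0.09,"dy":0,"dz":0,"spin":0,"grip":0},{"dx":0.12,"dy":0,"dz":0,"spin":0,"grip":0},{"dx":0.15,"dy":0,"dz":0,"spin":0,"grip":0},{"dx":0.18,"dy":0,"dz":0,"spin":0,"grip":0},{"dx":0.2,"dy":0,"dz":0,"spin":0,"grip":0},{"dx":0.2,"dy":0,"dz":0,"spin":0,"grip":0},{"dx":0.2,"dy":0,"dz":0,"spin":0,"grip":0},{"dx":0.2,"dy":0,"dz":0,"spin":0,"grip":0}])

```text
time_s: 16.1
tcp_pos: [0.4985, -0.157, 0.0075]
eef_rot: [180.0, -0.0, 178.1]
contact_force: [-0.9, 1.1, -1.2]
gripper_width: 0.0004
```

Emit:
servo_tool(targets=[{"dx":0.03,"dy":0,"dz":0,"spin":0,"grip":0},{"dx":0.06,"dy":0,"dz":0,"spin":0,"grip":0},{"dx":0.09,"dy":0,"dz":0,"spin":0,"grip":0},{"dx":0.12,"dy":0,"dz":0,"spin":0,"grip":0},{"dx":0.15,"dy":0,"dz":0,"spin":0,"grip":0},{"dx":0.15,"dy":0,"dz":0,"spin":0,"grip":0},{"dx":0.15,"dy":0,"dz":0,"spin":0,"grip":0},{"dx":0.15,"dy":0,"dz":0,"spin":0,"grip":0},{"dx":0.15,"dy":0,"dz":0,"spin":0,"grip":0},{"dx":0.15,"dy":0,"dz":0,"spin":0,"grip":0}])

```text
time_s: 16.93
tcp_pos: [0.4991, -0.1571, 0.0075]
eef_rot: [180.0, -0.1, 178.1]
contact_force: [-5.5, 2.2, 2.6]
gripper_width: 0.0001
```

```bash
python3 - <<'E'
from h import *
s=r.get_state();print(s["tcp_pos"],s["contact_force"])
a=r.capture("scene")[215:315,215:415]
cv2.imwrite("pics/c4.png",cv2.resize(a,(800,400),interpolation=3))
E
```

```text
[ 0.49909795 -0.15705955  0.00745611] [-5.53770022  2.16703448  2.60812607]
```

View pics/c4.png

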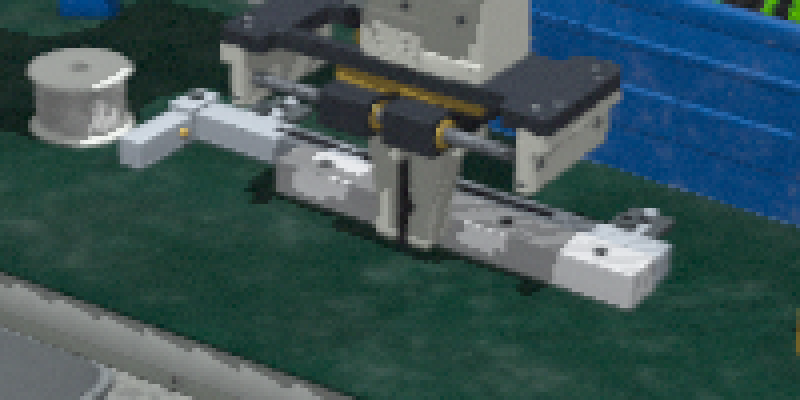

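It looks flush in the scene view, with the bar's far edge along the rail. I'll confirm by feel at the right, then the left.

Emit:
servo_tool(targets=[{"dx":-0.4,"dy":0,"dz":0,"spin":0,"grip":0},{"dx":-1.2,"dy":-0.5,"dz":0,"spin":0,"grip":0},{"dx":-1.5,"dy":-3,"dz":0,"spin":0,"grip":0},{"dx":-1.5,"dy":-6,"dz":0,"spin":0,"grip":0},{"dx":-1.5,"dy":-8,"dz":0,"spin":0,"grip":0},{"dx":-1.2,"dy":-8.3,"dz":0,"spin":0,"grip":0},{"dx":-0.9,"dy":-8.3,"dz":0,"spin":0,"grip":0},{"dx":-0.7,"dy":-8.3,"dz":0,"spin":0,"grip":0},{"dx":-0.6,"dy":-8.3,"dz":0,"spin":0,"grip":0},{"dx":-0.5,"dy":-8.3,"dz":0,"spin":0,"grip":0}])

```text
time_s: 17.82
tcp_pos: [0.4953, -0.2394, 0.0076]
eef_rot: [180.0, 0.0, 178.2]
contact_force: [-0.0, 0.3, -0.1]
gripper_width: 0.0002
```

Emit:
servo_tool(targets=[{"dx":0.03,"dy":0,"dz":0,"spin":0,"grip":0},{"dx":0.06,"dy":0,"dz":0,"spin":0,"grip":0},{"dx":0.09,"dy":0,"dz":0,"spin":0,"grip":0},{"dx":0.12,"dy":0,"dz":0,"spin":0,"grip":0},{"dx":0.15,"dy":0,"dz":0,"spin":0,"grip":0},{"dx":0.18,"dy":0,"dz":0,"spin":0,"grip":0},{"dx":0.21,"dy":0,"dz":0,"spin":0,"grip":0},{"dx":0.24,"dy":0,"dz":0,"spin":0,"grip":0},{"dx":0.25,"dy":0,"dz":0,"spin":0,"grip":0},{"dx":0.25,"dy":0,"dz":0,"spin":0,"grip":0}])

```text
time_s: 18.65
tcp_pos: [0.4958, -0.2399, 0.0072]
eef_rot: [180.0, -0.2, 178.1]
contact_force: [-5.3, 3.5, 4.9]
gripper_width: -0.0
```

Emit:
servo_tool(targets=[{"dx":-0.6,"dy":0,"dz":0,"spin":0,"grip":0},{"dx":-1.2,"dy":1,"dz":0,"spin":0,"grip":0},{"dx":-1.2,"dy":4,"dz":0,"spin":0,"grip":0},{"dx":-1.2,"dy":7,"dz":0,"spin":0,"grip":0},{"dx":-1.2,"dy":10,"dz":0,"spin":0,"grip":0},{"dx":-1.0,"dy":13,"dz":0,"spin":0,"grip":0},{"dx":-0.6,"dy":14,"dz":0,"spin":0,"grip":0},{"dx":-0.3,"dy":14,"dz":0,"spin":0,"grip":0},{"dx":0,"dy":14,"dz":0,"spin":0,"grip":0},{"dx":0.15,"dy":14,"dz":0,"spin":0,"grip":0}])

```text
time_s: 19.48
tcp_pos: [0.4997, -0.1003, 0.0077]
eef_rot: [180.0, 0.0, 178.1]
contact_force: [0.6, 0.5, 0.4]
gripper_width: 0.0006
```

Emit:
servo_tool(targets=[{"dx":0.03,"dy":0,"dz":0,"spin":0,"grip":0},{"dx":0.06,"dy":0,"dz":0,"spin":0,"grip":0},{"dx":0.09,"dy":0,"dz":0,"spin":0,"grip":0},{"dx":0.12,"dy":0,"dz":0,"spin":0,"grip":0},{"dx":0.15,"dy":0,"dz":0,"spin":0,"grip":0},{"dx":0.18,"dy":0,"dz":0,"spin":0,"grip":0},{"dx":0.21,"dy":0,"dz":0,"spin":0,"grip":0},{"dx":0.24,"dy":0,"dz":0,"spin":0,"grip":0},{"dx":0.27,"dy":0,"dz":0,"spin":0,"grip":0},{"dx":0.27,"dy":0,"dz":0,"spin":0,"grip":0}])

```text
time_s: 20.32
tcp_pos: [0.5013, -0.1001, 0.0075]
eef_rot: [-180.0, -0.0, 178.1]
contact_force: [-1.5, 0.8, 0.2]
gripper_width: 0.0003
```

Emit:
servo_tool(targets=[{"dx":0.02,"dy":0,"dz":0,"spin":0,"grip":0},{"dx":0.04,"dy":0,"dz":0,"spin":0,"grip":0},{"dx":0.06,"dy":0,"dz":0,"spin":0,"grip":0},{"dx":0.08,"dy":0,"dz":0,"spin":0,"grip":0},{"dx":0.1,"dy":0,"dz":0,"spin":0,"grip":0},{"dx":0.12,"dy":0,"dz":0,"spin":0,"grip":0},{"dx":0.12,"dy":0,"dz":0,"spin":0,"grip":0},{"dx":0.12,"dy":0,"dz":0,"spin":0,"grip":0},{"dx":0.12,"dy":0,"dz":0,"spin":0,"grip":0},{"dx":0.12,"dy":0,"dz":0,"spin":0,"grip":0}])

```text
time_s: 21.15
tcp_pos: [0.5014, -0.1002, 0.0073]
eef_rot: [-180.0, -0.2, 178.1]
contact_force: [-6.1, 1.1, 3.4]
gripper_width: 0.0008
```

Contacts are collinear (0.5014 at y=-0.100, 0.4991 at -0.157, 0.4958 at -0.240, slope 0.040), so the bar lies flush. Next, move to its right end.

Emit:
servo_tool(targets=[{"dx":-1.0,"dy":0,"dz":0,"spin":0,"grip":0},{"dx":-2.5,"dy":0,"dz":0,"spin":0,"grip":0},{"dx":-4.0,"dy":-1.5,"dz":0,"spin":0,"grip":0},{"dx":-4.5,"dy":-4.5,"dz":0,"spin":0,"grip":0},{"dx":-4.5,"dy":-8,"dz":0,"spin":0,"grip":0},{"dx":-4.5,"dy":-11.5,"dz":0,"spin":0,"grip":0},{"dx":-4.5,"dy":-15,"dz":0,"spin":0,"grip":0},{"dx":-4.5,"dy":-18.5,"dz":0,"spin":-0.006,"grip":0},{"dx":-4.5,"dy":-21,"dz":0,"spin":-0.006,"grip":0},{"dx":-4.5,"dy":-21.8,"dz":0,"spin":-0.006,"grip":0}])

```text
time_s: 21.98
tcp_pos: [0.4583, -0.3213, 0.0076]
eef_rot: [-179.9, 0.1, 177.6]
contact_force: [0.1, 0.4, -0.3]
gripper_width: 0.0004
```

```bash
sed -i 's/np.polyval(k,-.1)/np.polyval(k,-.1)/' bar.py; python3 bar.py; python3 - <<'E'
from h import *
b=cv2.imread("pics/last.png")[180:280,225:425];cv2.imwrite("pics/c5.png",cv2.resize(b,(800,400),interpolation=3))
E
```

```text
22.0333 [ 0.45822019 -0.32100764  0.00751294] [ 0.76914891 -1.32440243  0.81105125]
```

View pics/c5.png

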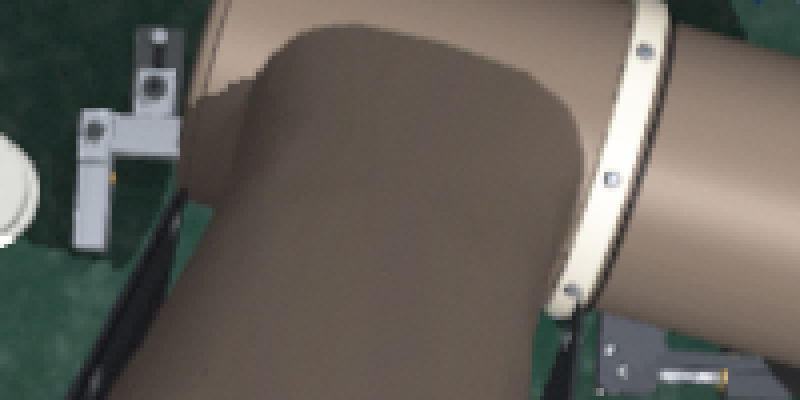

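The arm blocks the bar in the top view. The stop pin at (112,178) is still free and the bar hasn't reached that area. Go in behind the bar's end and slide.

Emit:
servo_tool(targets=[{"dx":0.6,"dy":0,"dz":0,"spin":0,"grip":0},{"dx":1.4,"dy":0,"dz":0,"spin":0,"grip":0},{"dx":2.2,"dy":0,"dz":0,"spin":0,"grip":0},{"dx":3.0,"dy":0,"dz":0,"spin":0,"grip":0},{"dx":3.8,"dy":0,"dz":0,"spin":0,"grip":0},{"dx":4.6,"dy":0,"dz":0,"spin":0,"grip":0},{"dx":5.1,"dy":0,"dz":0,"spin":0,"grip":0},{"dx":5.2,"dy":0.2,"dz":0,"spin":0,"grip":0},{"dx":5.2,"dy":0.4,"dz":0,"spin":0,"grip":0},{"dx":5.2,"dy":0.6,"dz":0,"spin":0,"grip":0}])

```text
time_s: 22.92
tcp_pos: [0.5095, -0.3117, 0.0074]
eef_rot: [180.0, -0.0, 177.7]
contact_force: [-0.6, -0.6, -0.2]
gripper_width: 0.0005
```

```bash
python3 - <<'E'
from h import *
s=r.get_state();print(s["tcp_pos"],s["contact_force"])
a=r.capture("scene")[215:335,215:455]
cv2.imwrite("pics/c6.png",cv2.resize(a,(800,400),interpolation=3))
E
```

```text
[ 0.50954148 -0.31173968  0.00736118] [-0.57767811 -0.59877991 -0.21269701]
```

View pics/c6.png

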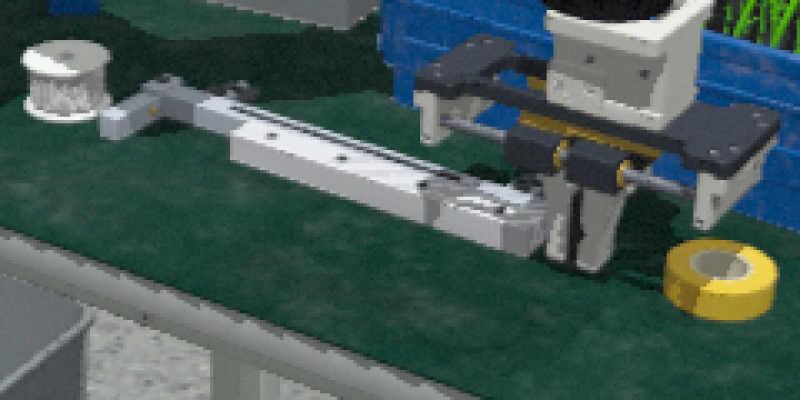

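The bar is flush on the rail with the fingers just behind its right end (548,255), and tape and reel are clear. Sliding along the rail direction.

Emit:
servo_tool(targets=[{"dx":0.01,"dy":0.3,"dz":0,"spin":0,"grip":0},{"dx":0.03,"dy":0.7,"dz":0,"spin":0,"grip":0},{"dx":0.04,"dy":1.1,"dz":0,"spin":0,"grip":0},{"dx":0.06,"dy":1.6,"dz":0,"spin":0,"grip":0},{"dx":0.08,"dy":2.1,"dz":0,"spin":0,"grip":0},{"dx":0.1,"dy":2.6,"dz":0,"spin":0,"grip":0},{"dx":0.12,"dy":3.1,"dz":0,"spin":0,"grip":0},{"dx":0.14,"dy":3.6,"dz":0,"spin":0,"grip":0},{"dx":0.16,"dy":4.1,"dz":0,"spin":0,"grip":0},{"dx":0.18,"dy":4.5,"dz":0,"spin":0,"grip":0}])

```text
time_s: 23.8
tcp_pos: [0.5117, -0.2666, 0.0076]
eef_rot: [-180.0, -0.0, 177.8]
contact_force: [-1.4, -3.3, 1.1]
gripper_width: 0.0003
```

Emit:
servo_tool(targets=[{"dx":0.01,"dy":0.3,"dz":0,"spin":0,"grip":0},{"dx":0.02,"dy":0.6,"dz":0,"spin":0,"grip":0},{"dx":0.04,"dy":0.9,"dz":0,"spin":0,"grip":0},{"dx":0.05,"dy":1.2,"dz":0,"spin":0,"grip":0},{"dx":0.06,"dy":1.5,"dz":0,"spin":0,"grip":0},{"dx":0.07,"dy":1.8,"dz":0,"spin":0,"grip":0},{"dx":0.08,"dy":2.0,"dz":0,"spin":0,"grip":0},{"dx":0.09,"dy":2.2,"dz":0,"spin":0,"grip":0},{"dx":0.1,"dy":2.4,"dz":0,"spin":0,"grip":0},{"dx":0.1,"dy":2.5,"dz":0,"spin":0,"grip":0}])

```text
time_s: 24.63
tcp_pos: [0.5127, -0.2419, 0.0076]
eef_rot: [-180.0, -0.0, 177.8]
contact_force: [-2.3, -4.1, 2.9]
gripper_width: 0.0005
```

```bash
python3 - <<'E'
from h import *
s=r.get_state();print(s["tcp_pos"],s["contact_force"])
a=r.capture("scene")[215:315,215:415]
cv2.imwrite("pics/c7.png",cv2.resize(a,(800,400),interpolation=3))
E
```

```text
[ 0.51265956 -0.24188308  0.0075974 ] [-2.28183627 -4.13765573  2.87818593]
```

View pics/c7.png

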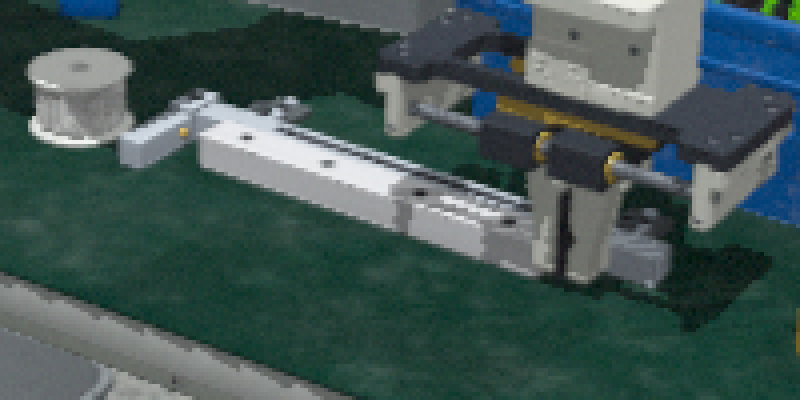

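The bar still follows the rail, and its left end (200,150) is about 12 to 15 mm short of the stop. Slowing down.

Emit:
servo_tool(targets=[{"dx":0,"dy":0.1,"dz":0,"spin":0,"grip":0},{"dx":0.01,"dy":0.2,"dz":0,"spin":0,"grip":0},{"dx":0.01,"dy":0.3,"dz":0,"spin":0,"grip":0},{"dx":0.02,"dy":0.4,"dz":0,"spin":0,"grip":0},{"dx":0.02,"dy":0.5,"dz":0,"spin":0,"grip":0},{"dx":0.02,"dy":0.6,"dz":0,"spin":0,"grip":0},{"dx":0.03,"dy":0.7,"dz":0,"spin":0,"grip":0},{"dx":0.03,"dy":0.8,"dz":0,"spin":0,"grip":0},{"dx":0.03,"dy":0.85,"dz":0,"spin":0,"grip":0},{"dx":0.03,"dy":0.9,"dz":0,"spin":0,"grip":0}])

```text
time_s: 25.52
tcp_pos: [0.5131, -0.2329, 0.0075]
eef_rot: [180.0, 0.0, 177.8]
contact_force: [-1.2, -3.3, 1.7]
gripper_width: 0.0007
```

Emit:
servo_tool(targets=[{"dx":0,"dy":0.03,"dz":0,"spin":0,"grip":0},{"dx":0,"dy":0.06,"dz":0,"spin":0,"grip":0},{"dx":0,"dy":0.09,"dz":0,"spin":0,"grip":0},{"dx":0,"dy":0.12,"dz":0,"spin":0,"grip":0},{"dx":0.01,"dy":0.15,"dz":0,"spin":0,"grip":0},{"dx":0.01,"dy":0.18,"dz":0,"spin":0,"grip":0},{"dx":0.01,"dy":0.21,"dz":0,"spin":0,"grip":0},{"dx":0.01,"dy":0.24,"dz":0,"spin":0,"grip":0},{"dx":0.01,"dy":0.25,"dz":0,"spin":0,"grip":0},{"dx":0.01,"dy":0.25,"dz":0,"spin":0,"grip":0}])

```text
time_s: 26.35
tcp_pos: [0.5132, -0.2305, 0.0075]
eef_rot: [180.0, 0.0, 177.8]
contact_force: [-2.2, -1.7, 0.9]
gripper_width: 0.0001
```

Emit:
servo_tool(targets=[{"dx":0,"dy":0.03,"dz":0,"spin":0,"grip":0},{"dx":0,"dy":0.06,"dz":0,"spin":0,"grip":0},{"dx":0,"dy":0.09,"dz":0,"spin":0,"grip":0},{"dx":0,"dy":0.12,"dz":0,"spin":0,"grip":0},{"dx":0.01,"dy":0.15,"dz":0,"spin":0,"grip":0},{"dx":0.01,"dy":0.18,"dz":0,"spin":0,"grip":0},{"dx":0.01,"dy":0.2,"dz":0,"spin":0,"grip":0},{"dx":0.01,"dy":0.2,"dz":0,"spin":0,"grip":0},{"dx":0.01,"dy":0.2,"dz":0,"spin":0,"grip":0},{"dx":0.01,"dy":0.2,"dz":0,"spin":0,"grip":0}])

```text
time_s: 27.18
tcp_pos: [0.5133, -0.2285, 0.0076]
eef_rot: [180.0, 0.0, 177.8]
contact_force: [-2.2, -2.1, 1.0]
gripper_width: 0.0006
```

Emit:
servo_tool(targets=[{"dx":0,"dy":0.03,"dz":0,"spin":0,"grip":0},{"dx":0,"dy":0.06,"dz":0,"spin":0,"grip":0},{"dx":0,"dy":0.09,"dz":0,"spin":0,"grip":0},{"dx":0,"dy":0.12,"dz":0,"spin":0,"grip":0},{"dx":0.01,"dy":0.15,"dz":0,"spin":0,"grip":0},{"dx":0.01,"dy":0.18,"dz":0,"spin":0,"grip":0},{"dx":0.01,"dy":0.2,"dz":0,"spin":0,"grip":0},{"dx":0.01,"dy":0.2,"dz":0,"spin":0,"grip":0},{"dx":0.01,"dy":0.2,"dz":0,"spin":0,"grip":0},{"dx":0.01,"dy":0.2,"dz":0,"spin":0,"grip":0}])

```text
time_s: 28.02
tcp_pos: [0.5133, -0.2265, 0.0075]
eef_rot: [180.0, -0.0, 177.8]
contact_force: [-0.0, -1.6, 0.0]
gripper_width: 0.0005
```

Emit:
servo_tool(targets=[{"dx":0,"dy":0.03,"dz":0,"spin":0,"grip":0},{"dx":0,"dy":0.06,"dz":0,"spin":0,"grip":0},{"dx":0,"dy":0.09,"dz":0,"spin":0,"grip":0},{"dx":0,"dy":0.12,"dz":0,"spin":0,"grip":0},{"dx":0.01,"dy":0.15,"dz":0,"spin":0,"grip":0},{"dx":0.01,"dy":0.18,"dz":0,"spin":0,"grip":0},{"dx":0.01,"dy":0.2,"dz":0,"spin":0,"grip":0},{"dx":0.01,"dy":0.2,"dz":0,"spin":0,"grip":0},{"dx":0.01,"dy":0.2,"dz":0,"spin":0,"grip":0},{"dx":0.01,"dy":0.2,"dz":0,"spin":0,"grip":0}])

```text
time_s: 28.85
tcp_pos: [0.5134, -0.2245, 0.0075]
eef_rot: [180.0, -0.0, 177.8]
contact_force: [-1.4, -1.5, 1.5]
gripper_width: 0.0002
```

Emit:
servo_tool(targets=[{"dx":0,"dy":0.03,"dz":0,"spin":0,"grip":0},{"dx":0,"dy":0.06,"dz":0,"spin":0,"grip":0},{"dx":0,"dy":0.09,"dz":0,"spin":0,"grip":0},{"dx":0,"dy":0.12,"dz":0,"spin":0,"grip":0},{"dx":0.01,"dy":0.15,"dz":0,"spin":0,"grip":0},{"dx":0.01,"dy":0.15,"dz":0,"spin":0,"grip":0},{"dx":0.01,"dy":0.15,"dz":0,"spin":0,"grip":0},{"dx":0.01,"dy":0.15,"dz":0,"spin":0,"grip":0},{"dx":0.01,"dy":0.15,"dz":0,"spin":0,"grip":0},{"dx":0.01,"dy":0.15,"dz":0,"spin":0,"grip":0}])

```text
time_s: 29.68
tcp_pos: [0.5135, -0.223, 0.0075]
eef_rot: [180.0, -0.0, 177.8]
contact_force: [-1.3, -1.4, -0.4]
gripper_width: 0.0005
```

Emit:
servo_tool(targets=[{"dx":0,"dy":0.03,"dz":0,"spin":0,"grip":0},{"dx":0,"dy":0.06,"dz":0,"spin":0,"grip":0},{"dx":0,"dy":0.09,"dz":0,"spin":0,"grip":0},{"dx":0,"dy":0.12,"dz":0,"spin":0,"grip":0},{"dx":0.01,"dy":0.15,"dz":0,"spin":0,"grip":0},{"dx":0.01,"dy":0.18,"dz":0,"spin":0,"grip":0},{"dx":0.01,"dy":0.2,"dz":0,"spin":0,"grip":0},{"dx":0.01,"dy":0.2,"dz":0,"spin":0,"grip":0},{"dx":0.01,"dy":0.2,"dz":0,"spin":0,"grip":0},{"dx":0.01,"dy":0.2,"dz":0,"spin":0,"grip":0}])

```text
time_s: 30.52
tcp_pos: [0.5136, -0.221, 0.0075]
eef_rot: [180.0, -0.0, 177.8]
contact_force: [-1.6, -2.2, -0.1]
gripper_width: 0.0008
```

Emit:
servo_tool(targets=[{"dx":0,"dy":0.03,"dz":0,"spin":0,"grip":0},{"dx":0,"dy":0.06,"dz":0,"spin":0,"grip":0},{"dx":0,"dy":0.09,"dz":0,"spin":0,"grip":0},{"dx":0,"dy":0.12,"dz":0,"spin":0,"grip":0},{"dx":0.01,"dy":0.15,"dz":0,"spin":0,"grip":0},{"dx":0.01,"dy":0.18,"dz":0,"spin":0,"grip":0},{"dx":0.01,"dy":0.18,"dz":0,"spin":0,"grip":0},{"dx":0.01,"dy":0.18,"dz":0,"spin":0,"grip":0},{"dx":0.01,"dy":0.18,"dz":0,"spin":0,"grip":0},{"dx":0.01,"dy":0.18,"dz":0,"spin":0,"grip":0}])

```text
time_s: 31.35
tcp_pos: [0.5136, -0.2203, 0.0076]
eef_rot: [-179.9, -0.0, 177.8]
contact_force: [-2.0, -11.1, -1.4]
gripper_width: 0.0001
```

Firm at the stop (11 N). Back off and re-check the rail contact by feel on both sides of the bar's centre.

Emit:
servo_tool(targets=[{"dx":-0.01,"dy":-0.2,"dz":0,"spin":0,"grip":0},{"dx":-0.03,"dy":-0.8,"dz":0,"spin":0,"grip":0},{"dx":-0.1,"dy":-2.0,"dz":0,"spin":0,"grip":0},{"dx":-1.5,"dy":-2.5,"dz":0,"spin":0,"grip":0},{"dx":-3.5,"dy":-2.5,"dz":0,"spin":0,"grip":0},{"dx":-5.5,"dy":-2.5,"dz":0,"spin":0,"grip":0},{"dx":-5.5,"dy":0.5,"dz":0,"spin":0,"grip":0},{"dx":-5.0,"dy":3.5,"dz":0,"spin":0,"grip":0},{"dx":-4.5,"dy":6.5,"dz":0,"spin":0,"grip":0},{"dx":-3.5,"dy":8.4,"dz":0,"spin":0,"grip":0}])

```text
time_s: 32.18
tcp_pos: [0.4777, -0.1342, 0.0077]
eef_rot: [180.0, -0.0, 177.7]
contact_force: [0.2, -0.1, -0.5]
gripper_width: 0.0007
```

Emit:
servo_tool(targets=[{"dx":0.4,"dy":0,"dz":0,"spin":0,"grip":0},{"dx":0.8,"dy":0,"dz":0,"spin":0,"grip":0},{"dx":1.2,"dy":0,"dz":0,"spin":0,"grip":0},{"dx":1.5,"dy":0,"dz":0,"spin":0,"grip":0},{"dx":1.7,"dy":0,"dz":0,"spin":0,"grip":0},{"dx":1.9,"dy":0,"dz":0,"spin":0,"grip":0},{"dx":2.0,"dy":0,"dz":0,"spin":0,"grip":0},{"dx":2.04,"dy":0,"dz":0,"spin":0,"grip":0},{"dx":2.08,"dy":0,"dz":0,"spin":0,"grip":0},{"dx":2.1,"dy":0,"dz":0,"spin":0,"grip":0}])

```text
time_s: 33.02
tcp_pos: [0.4996, -0.1354, 0.0075]
eef_rot: [-180.0, -0.0, 177.7]
contact_force: [0.8, 0.5, -0.5]
gripper_width: 0.0005
```

Emit:
servo_tool(targets=[{"dx":0.02,"dy":0,"dz":0,"spin":0,"grip":0},{"dx":0.04,"dy":0,"dz":0,"spin":0,"grip":0},{"dx":0.06,"dy":0,"dz":0,"spin":0,"grip":0},{"dx":0.08,"dy":0,"dz":0,"spin":0,"grip":0},{"dx":0.1,"dy":0,"dz":0,"spin":0,"grip":0},{"dx":0.12,"dy":0,"dz":0,"spin":0,"grip":0},{"dx":0.14,"dy":0,"dz":0,"spin":0,"grip":0},{"dx":0.16,"dy":0,"dz":0,"spin":0,"grip":0},{"dx":0.16,"dy":0,"dz":0,"spin":0,"grip":0},{"dx":0.16,"dy":0,"dz":0,"spin":0,"grip":0}])

```text
time_s: 33.85
tcp_pos: [0.5, -0.1353, 0.0073]
eef_rot: [-180.0, -0.1, 177.7]
contact_force: [-5.5, -0.2, 3.6]
gripper_width: 0.0002
```

Emit:
servo_tool(targets=[{"dx":-0.5,"dy":0,"dz":0,"spin":0,"grip":0},{"dx":-1.2,"dy":0.5,"dz":0,"spin":0,"grip":0},{"dx":-1.2,"dy":3,"dz":0,"spin":0,"grip":0},{"dx":-1.2,"dy":5.5,"dz":0,"spin":0,"grip":0},{"dx":-1.0,"dy":7,"dz":0,"spin":0,"grip":0},{"dx":-0.6,"dy":7,"dz":0,"spin":0,"grip":0},{"dx":-0.3,"dy":7,"dz":0,"spin":0,"grip":0},{"dx":-0.1,"dy":7,"dz":0,"spin":0,"grip":0},{"dx":0.0,"dy":7,"dz":0,"spin":0,"grip":0},{"dx":0.1,"dy":7,"dz":0,"spin":0,"grip":0}])

```text
time_s: 34.68
tcp_pos: [0.5024, -0.0658, 0.0075]
eef_rot: [-180.0, -0.0, 177.7]
contact_force: [0.3, -0.1, 0.7]
gripper_width: 0.0003
```

Emit:
servo_tool(targets=[{"dx":0.02,"dy":0,"dz":0,"spin":0,"grip":0},{"dx":0.04,"dy":0,"dz":0,"spin":0,"grip":0},{"dx":0.06,"dy":0,"dz":0,"spin":0,"grip":0},{"dx":0.08,"dy":0,"dz":0,"spin":0,"grip":0},{"dx":0.1,"dy":0,"dz":0,"spin":0,"grip":0},{"dx":0.12,"dy":0,"dz":0,"spin":0,"grip":0},{"dx":0.14,"dy":0,"dz":0,"spin":0,"grip":0},{"dx":0.16,"dy":0,"dz":0,"spin":0,"grip":0},{"dx":0.16,"dy":0,"dz":0,"spin":0,"grip":0},{"dx":0.16,"dy":0,"dz":0,"spin":0,"grip":0}])

```text
time_s: 35.52
tcp_pos: [0.5029, -0.0655, 0.0074]
eef_rot: [-180.0, -0.1, 177.7]
contact_force: [-5.1, -0.9, 3.8]
gripper_width: 0.0004
```

Rail contact confirmed (0.5000 and 0.5029, exactly on the line). One last gentle check at the stop.

Emit:
servo_tool(targets=[{"dx":-0.8,"dy":0,"dz":0,"spin":0,"grip":0},{"dx":-2.5,"dy":-0.5,"dz":0,"spin":0,"grip":0},{"dx":-4.2,"dy":-2.5,"dz":0,"spin":0,"grip":0},{"dx":-4.5,"dy":-6,"dz":0,"spin":0,"grip":0},{"dx":-4.5,"dy":-9.5,"dz":0,"spin":0,"grip":0},{"dx":-4.5,"dy":-13,"dz":0,"spin":0,"grip":0},{"dx":-4.5,"dy":-16,"dz":0,"spin":0,"grip":0},{"dx":-4.5,"dy":-18,"dz":0,"spin":0,"grip":0},{"dx":-4.0,"dy":-18,"dz":0,"spin":0,"grip":0},{"dx":-2.5,"dy":-18,"dz":0,"spin":0,"grip":0}])

```text
time_s: 36.35
tcp_pos: [0.4776, -0.2463, 0.0075]
eef_rot: [180.0, 0.0, 177.6]
contact_force: [0.1, 1.0, -0.3]
gripper_width: 0.0004
```

Emit:
servo_tool(targets=[{"dx":1.0,"dy":0,"dz":0,"spin":0,"grip":0},{"dx":2.2,"dy":0,"dz":0,"spin":0,"grip":0},{"dx":3.0,"dy":0,"dz":0,"spin":0,"grip":0},{"dx":3.3,"dy":0.2,"dz":0,"spin":0,"grip":0},{"dx":3.35,"dy":0.6,"dz":0,"spin":0,"grip":0},{"dx":3.4,"dy":1.0,"dz":0,"spin":0,"grip":0},{"dx":3.4,"dy":1.4,"dz":0,"spin":0,"grip":0},{"dx":3.4,"dy":1.7,"dz":0,"spin":0,"grip":0},{"dx":3.4,"dy":1.9,"dz":0,"spin":0,"grip":0},{"dx":3.4,"dy":2.1,"dz":0,"spin":0,"grip":0}])

```text
time_s: 37.18
tcp_pos: [0.5128, -0.2239, 0.0077]
eef_rot: [180.0, 0.0, 177.8]
contact_force: [-0.5, -0.1, 0.3]
gripper_width: 0.0003
```

Emit:
servo_tool(targets=[{"dx":0,"dy":0.03,"dz":0,"spin":0,"grip":0},{"dx":0,"dy":0.06,"dz":0,"spin":0,"grip":0},{"dx":0,"dy":0.09,"dz":0,"spin":0,"grip":0},{"dx":0,"dy":0.12,"dz":0,"spin":0,"grip":0},{"dx":0,"dy":0.15,"dz":0,"spin":0,"grip":0},{"dx":0,"dy":0.18,"dz":0,"spin":0,"grip":0},{"dx":0,"dy":0.2,"dz":0,"spin":0,"grip":0},{"dx":0,"dy":0.2,"dz":0,"spin":0,"grip":0},{"dx":0,"dy":0.2,"dz":0,"spin":0,"grip":0},{"dx":0,"dy":0.2,"dz":0,"spin":0,"grip":0}])

```text
time_s: 38.02
tcp_pos: [0.5129, -0.2223, 0.0076]
eef_rot: [-180.0, -0.0, 177.8]
contact_force: [-0.1, -0.8, -0.1]
gripper_width: 0.0003
```

Emit:
servo_tool(targets=[{"dx":0,"dy":0.03,"dz":0,"spin":0,"grip":0},{"dx":0,"dy":0.06,"dz":0,"spin":0,"grip":0},{"dx":0,"dy":0.09,"dz":0,"spin":0,"grip":0},{"dx":0,"dy":0.12,"dz":0,"spin":0,"grip":0},{"dx":0,"dy":0.15,"dz":0,"spin":0,"grip":0},{"dx":0,"dy":0.18,"dz":0,"spin":0,"grip":0},{"dx":0,"dy":0.21,"dz":0,"spin":0,"grip":0},{"dx":0,"dy":0.23,"dz":0,"spin":0,"grip":0},{"dx":0,"dy":0.25,"dz":0,"spin":0,"grip":0},{"dx":0,"dy":0.25,"dz":0,"spin":0,"grip":0}])

```text
time_s: 38.85
tcp_pos: [0.5128, -0.2204, 0.0076]
eef_rot: [-180.0, -0.0, 177.8]
contact_force: [-0.0, -6.8, -0.4]
gripper_width: 0.0002
```

Same stop position (-0.2204, 6.8 N). Retreat and raise clear of the view.

Emit:
servo_tool(targets=[{"dx":-0.02,"dy":-0.3,"dz":0,"spin":0,"grip":0},{"dx":-0.05,"dy":-1.0,"dz":0,"spin":0,"grip":0},{"dx":-0.5,"dy":-2.0,"dz":0,"spin":0,"grip":0},{"dx":-2.0,"dy":-3.0,"dz":0,"spin":0,"grip":0},{"dx":-4.0,"dy":-4.0,"dz":0.5,"spin":0,"grip":0},{"dx":-6.0,"dy":-5.5,"dz":2.5,"spin":0,"grip":0},{"dx":-7.5,"dy":-8.5,"dz":4.5,"spin":0,"grip":0},{"dx":-9.0,"dy":-11.5,"dz":6.5,"spin":0,"grip":0},{"dx":-10.5,"dy":-14.5,"dz":8.5,"spin":0,"grip":0},{"dx":-12,"dy":-17.5,"dz":10,"spin":0,"grip":0}])

```text
time_s: 39.68
tcp_pos: [0.3911, -0.3965, 0.1094]
eef_rot: [-180.0, 0.1, 177.8]
contact_force: [1.2, -1.3, -1.5]
gripper_width: 0.0005
```

Emit:
servo_tool(targets=[{"dx":-1.2,"dy":-3,"dz":1,"spin":0,"grip":0},{"dx":-2.4,"dy":-6,"dz":2,"spin":0,"grip":0},{"dx":-3.6,"dy":-9,"dz":3,"spin":0,"grip":0},{"dx":-4.8,"dy":-12,"dz":4,"spin":0,"grip":0},{"dx":-6,"dy":-15,"dz":5,"spin":0,"grip":0},{"dx":-7.2,"dy":-18,"dz":6,"spin":0,"grip":0},{"dx":-8.4,"dy":-20,"dz":7,"spin":0,"grip":0},{"dx":-9,"dy":-21,"dz":7.5,"spin":0,"grip":0},{"dx":-9,"dy":-21.5,"dz":7.5,"spin":0,"grip":0},{"dx":-9,"dy":-21.5,"dz":7.5,"spin":0,"grip":0}])

```text
time_s: 40.52
tcp_pos: [0.3017, -0.6102, 0.182]
eef_rot: [180.0, 0.0, 177.6]
contact_force: [0.2, 0.5, 0.2]
gripper_width: 0.0001
```

```bash
python3 - <<'E'
from h import *
s=r.get_state();print(s["time_s"],s["tcp_pos"],s["contact_force"])
a=r.capture("scene")[215:315,215:415];b=r.capture("top")[180:285,195:475]
o=np.zeros((600,640,3),np.uint8);o[:320]=cv2.resize(a,(640,320),interpolation=3);o[330:570]=cv2.resize(b,(640,240),interpolation=3)
cv2.imwrite("pics/c8.png",o)
E
python3 bar.py
```

```text
40.5167 [ 0.30173961 -0.61019871  0.18197412] [0.18890409 0.46844816 0.16437516]
40.6667 [ 0.30309621 -0.6085358   0.18182145] [ 0.56260178  0.32375542 -0.46588865]
0.72 [254.1, 217.6, 357.9, 238.5]
far edge: yaw -2.41 x(-.1)=0.5388 x(-.25)=0.5325 n=100 yends 0.008408126906262858 -0.20246964569694842
```

View pics/c8.png

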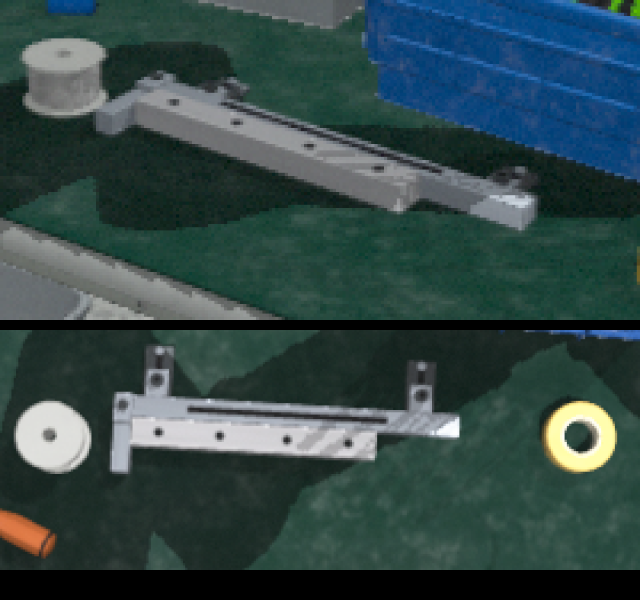

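Both views show the bar flush along the rail with its end against the stop (130,418 to 132,452). No gap or brass shows, and the reel, tape and driver haven't moved. Handing in.

```bash
python3 -c "
from plant import r
print(r.close_job())"
```

```text
the job is handed in; nothing more can be done
None
```

The bar is lying tight against the rail and the stop, and I handed the job in at about 41 s of the 72 s allowed.

**What I did:** With the gripper closed, I pushed the bar at its left end, middle, left end and right end until it was against the rail. I then slid it along the rail into the stop. Every reading taken while pressing was between 5 and about 11 N; force was only read at the end of each move.

**Last checks:**
- **Rail, before the slide:** the contact points at the left, middle and right of the bar lay on one straight line.
- **Rail, after the slide:** two more contact points lay within 0.1 mm of that line.
- **Stop:** pressing the end twice stopped at the same place within 0.1 mm, at 11.1 N and then 6.8 N.
- **Pictures:** the final views show no gap and no pin standing out. The reel, tape and visible part of the driver look unmoved; I judged this by eye.

**Limits and disagreements:**
- I could not read the pins directly; that they are pushed in is judged from feel and the pictures.
- The rail's angle came out at about 1.9° from the first picture but about 2.3° by feel. The final picture puts the bar at 2.4°, so I trusted feel.
- The network's outline of the bar was about 9 mm shorter than the real bar, so I did not use it to judge the stop end.

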